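# Seat a keyed tube block in a dry-bath heater and bolt it in

### The job

Put the aluminium tube block, by its blue handle, into the pocket of the dry-bath heater with its red dot towards the heater's red dot, and gently shuffle it about in the loose pocket until its keyed foot drops into the keyway and the block is fully home, flush with the rim, never forcing it or dropping it in from above. Then slide the retaining bolt all the way in over the block with its black knob, let go, and leave the dish, amber bottle and swab tin where they are.

Things in the scene. Friction and masses are not known exactly. Their poses are not given: they have to be found in the camera images.
- insert: Loose aluminium tube block, 0.25 to 0.5 kg, standing on its foot, z up. Origin: centre of the foot's underside. Foot 34 x 34 x 10 mm with a key rib 10 mm wide (along y) sticking out 6 mm more on its +x side. Above it the block, 64 x 64 mm, from 10 to 34 mm above the origin. A small red dot on top marks the +x (key) side. Until it is home, force on the heater must stay under 40 N.
- insert_handle (a point): Centre of the blue plastic handle on the tube block: 22 mm (block's x) by 14 mm thick (block's y: grip across this), from 34 to 71 mm above the block's origin; this point is 58 mm above that origin. Axes as the block's.
- heater: White dry-bath heater, fixed. Origin: on the bench, under the pocket's centre; +x away from the robot at yaw 0. Housing x -117 to +63 mm, y -70 to +70 mm, rim at z = 62 mm, red dot on the rim at +x. Block's origin in this frame: z = 38 mm while its foot stands on the key plate (block 10 mm proud of the rim), z = 28 mm fully home, top flush with the rim.
- pocket_rim (a point): Centre of the pocket's mouth, at rim height; axes as the heater's. The square pocket is 86 x 86 mm (11 mm of play each side of the block) and 24 mm deep, down to a flat brass key plate that fills its floor.
- key_plate_nominal (a point): Nominal centre of the plate's top (pocket's centre). The opening, 37 x 37 mm, 13 mm deep, keyway 13 mm wide and 6 mm further out at +x, gives the foot 1.5 mm of play each side. Its true centre is up to 5 mm off this point along the heater's x and y, and it is turned up to 0.05 rad: not measured, find it by feel or sight. The plate does not give way.
- bolt (a joint): Retaining bolt: flat steel tongue 22 mm wide on the rim, robot's side of the pocket, 2 to 7 mm above the rim; slides along the heater's +x. 0 = drawn back, 0.026 m = fully in, tip 20 mm short of the pocket's centre, over the block's edge. Friction about 2 N; starts at 0 to 4 mm. A block that stands proud is in its way.
- bolt_knob (a point): On the axis of the bolt's upright black knob, 16 mm in diameter, from 6 to 28 mm above the rim; this point is 16 mm above the rim, moves with the bolt, at x = -98 mm, y = 0 in the heater's frame when drawn back. Guide cheeks beside the tongue are 11 mm high, at x from -97 to -47 mm and y from 12 to 19 mm either side.
- petri: Loose culture dish, 90 mm across, 15 mm high, origin at the centre of its underside. Leave alone.
- amber_bottle: Loose amber reagent bottle with a white cap, 34 mm across, 75 mm tall, origin at the centre of its underside. Leave alone.
- swab_tin: Loose round tin, 61 mm across, 35 mm high, origin at the centre of its underside. Leave alone.
Mind the look-alikes: they are no part of the job. Of the things that look like the insert, the middle-sized one is meant.

How it is judged:
By the outcome, as a careful person would: the job done as asked, in the order asked, and still so for the second after the job is handed in, with the robot touching nothing.
It also fails if it takes over 72 s, if anything falls off the work surface, if the arm or the gripper's body presses on something with over 40 N, if the wrist force passes 120 N, or if a joint passes its speed limit or range.

### The arm

A 6-joint arm with a two-finger parallel gripper is mounted at the origin on a cart in front of the work surface, level with it; the furniture and walls round the work are solid. World frame = base frame: x ahead of the robot, y to its left, z up, the work surface at z = 0. Lengths are in m, angles in rad, forces in N, time in s.
With the tool pointing down it reaches from about 0.35 to 0.775 m from the base axis. Payload 7.3 kg.
Tool frame: the origin (TCP) lies at the centre of the arm's flange, where the gripper is bolted on; the fingertips stand 178 mm ahead of it and the grasp point (between the pads) lies 159 mm ahead of it (tip_extent is the distance from the TCP to the fingertips, in m); z points along the fingers, y is the line along which they close (so a half turn about z gives the same grasp; the last joint's range is limited). The gripper opens to 92 mm and grips with 3 to 60 N. Pads are 19 mm wide; open, the fingers measure 130 mm over their backs; the gripper's body (75 mm by 190 mm) begins 47 mm behind the grasp point.
Start: joints at [-1.273, 0.342, 1.524, -0, 1.275, -0.146], TCP at [0.225, -0.474, 0.405] pointing down, gripper open.
Joint ranges: [-2.53, 2.53], [-0.77, 2.02], [0.04, 2.7], [-1, 4.14], [0.28, 2.66], [-3.11, 3.11]. Speed limits (rad/s): [2.57, 2.57, 3.14, 3.14, 3.14, 3.14].

### API

Orientations are given as [roll, pitch, yaw] about the fixed x, y, z axes, in that order (R = Rz(yaw) Ry(pitch) Rx(roll)).
In Python, from cell import * gives the robot as it stands.
- The arm moves only by the tool arm_command, never from a script. Its arguments are lists of equal length, an entry for each row: "xyz": the shift along the world's x, y, z in mm, a list of three; "spin": the turn about the world's z in degrees. In form: {"xyz": [[tx, ty, tz], ...], "spin": [spin, ...]}. A call has 1 to 20 rows; each row shifts and turns the commanded pose from where the row before left it; what a row does not reach is not made up. A row lasts 1/10 s, in which the tool goes at most 50 mm and 8.59 degrees, less where a joint would pass 70% of its speed; a pose out of reach is approached as far as the arm can. A call with a gripper value outside its range is refused whole. "jaw" is the opening, from -1 (shut) to 1 (fully open), set as the call begins (left out, the last holds). The fingers move at their own pace and stop on an object; "squeeze" is the grip in N (left out, the last holds). Time passes only in rows, so rows that do not move let the fingers close. It gives the time, the measured TCP pose, the force, the opening and the grip force at its end, in the units of the state.
- observe(): the state, without advancing time (a new reading comes with each control period).
- read_camera(name): name is "side" or "top"; returns a dict with "img" (384x512x3 uint8, red, green, blue), "depth" (384x512 float32, m along the optical axis (not along the pixel's ray), 0 where there is no reading), "fx", "fy", "cx", "cy" (pixels), "world_from_camera" (4x4, takes a point from camera to world coordinates). Camera axes: x right, y up, looking along -z (the intrinsics and any distortion apply to the point x, -y, -z); pixel columns grow to the right and rows downward; lengths in m; the calibration is good to about 2 mm. A picture is of the moment at which its call begins.
- hand_in(): hands the job in; it is judged then, once.
The state is a dict: "time": time; "qpos": joint angles; "qvel": joint speeds; "joint_efforts": joint torques, N m; "tool_pos": TCP position; "tool_rot": TCP orientation; "contact_force": force on the tool from outside, world axes, zero at the start; "torque": the same for the moment, N m; "opening": finger opening in m; "grip_force": force on a finger pad.
Only numpy, scipy, OpenCV 4.12 (cv2) and the standard library are available. Lean on these libraries where they do the work, as an engineer would, in place of code of your own. Each camera call takes 0.05 s, during which the arm holds its last target. There are 200 camera calls.

## Working session

There is one attempt and no reset: what is moved stays moved. The work goes in short steps, Python scripts to look and compute and a tool call to move; the robot and the scene stay as the last step left them, time stands still between calls to the robot, and variables do not carry over. Pictures are saved under pics/ and viewed, at most 10 in all, crops included, and the job is handed in when it is done.

Besides the shell and the picture viewer there is one more tool, called after ">>>" as a command line: name --pt "numbers of a row" for each row, then --argument value for the rest. arm_command: Moves the arm, as the interface text tells. Its arguments: {"type":"object","properties":{"xyz":{"type":"array","items":{"type":"array","items":{"type":"number"}}},"spin":{"type":"array","items":{"type":"number"}},"jaw":{"type":"number"},"squeeze":{"type":"number"}},"required":["xyz","spin"]}

```bash
mkdir -p pics
cat > h.py <<'E'
from cell import *
import numpy as np, cv2
def snap(n,f):
    c=read_camera(n); np.savez(f'pics/{f}.npz',**c)
    cv2.imwrite(f'pics/{f}.png',cv2.resize(c['img'][:,:,::-1],(800,600),interpolation=cv2.INTER_AREA)); return c
def load(f): return dict(np.load(f'pics/{f}.npz'))
def pt(c,u,v,z=None):
    d=np.array([(u-c['cx'])/c['fx'],-(v-c['cy'])/c['fy'],-1.]); T=c['world_from_camera']
    if z is None: s=float(c['depth'][int(round(v)),int(round(u))])
    else: s=(z-T[2,3])/(T[:3,:3]@d)[2]
    return T[:3,:3]@(d*s)+T[:3,3]
def crop(c,u0,v0,u1,v1,k,f): cv2.imwrite(f'pics/{f}.png',cv2.resize(c['img'][v0:v1,u0:u1,::-1],None,fx=k,fy=k,interpolation=cv2.INTER_CUBIC))
E
python3 - <<'E'
from h import *
for n in('top','side'):
    c=snap(n,n+'0'); print([k for k in c],c['fx'],c['fy'],c['cx'],c['cy'],c['world_from_camera'].round(3).tolist())
print(observe())
E
```

```text
['img', 'depth', 'fx', 'fy', 'cx', 'cy', 'world_from_camera'] 387.37200873470334 387.37200873470334 252.74010455006697 192.44443394076993 [[0.014, 0.99, -0.142, 0.439], [-1.0, 0.012, -0.011, 0.074], [-0.009, 0.142, 0.99, 0.965], [0.0, 0.0, 0.0, 1.0]]
['img', 'depth', 'fx', 'fy', 'cx', 'cy', 'world_from_camera'] 499.66197322650856 499.66197322650856 256.0939637618556 200.54817472553052 [[-0.82, 0.199, -0.537, -0.143], [-0.572, -0.296, 0.765, 1.129], [-0.007, 0.934, 0.356, 0.563], [0.0, 0.0, 0.0, 1.0]]
{'time': 0.1, 'qpos': array([-1.27296468e+00,  3.42603850e-01,  1.52491427e+00, -3.97743577e-05,
        1.27543981e+00, -1.46017189e-01]), 'qvel': array([-0.00039437, -0.0009399 , -0.00096996, -0.00025129,  0.00033136,
       -0.00155393]), 'joint_efforts': array([ 9.45104439e-04, -4.32006311e+01, -2.44694388e+01,  7.18234177e-02,
        5.26105484e-02, -5.85272596e-05]), 'tool_pos': array([ 0.22541234, -0.47399846,  0.40414237]), 'tool_rot': array([-3.14023637e+00, -1.61014337e-04,  4.43860325e-01]), 'contact_force': array([1.13778692, 0.18050002, 0.0359528 ]), 'torque': array([-0.01982962,  0.00373305,  0.01610156]), 'grip_force': 0.0, 'opening': 0.09187928918632979}
```

View pics/top0.png

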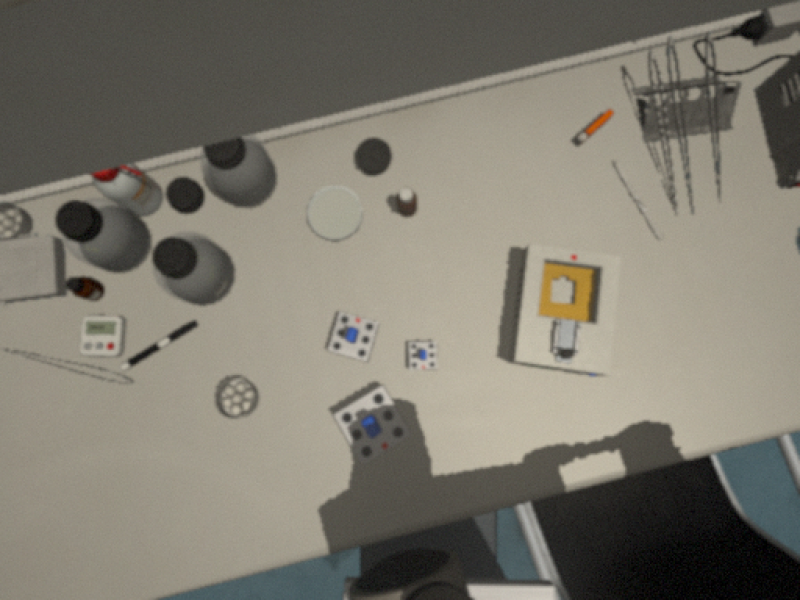

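View pics/side0.png

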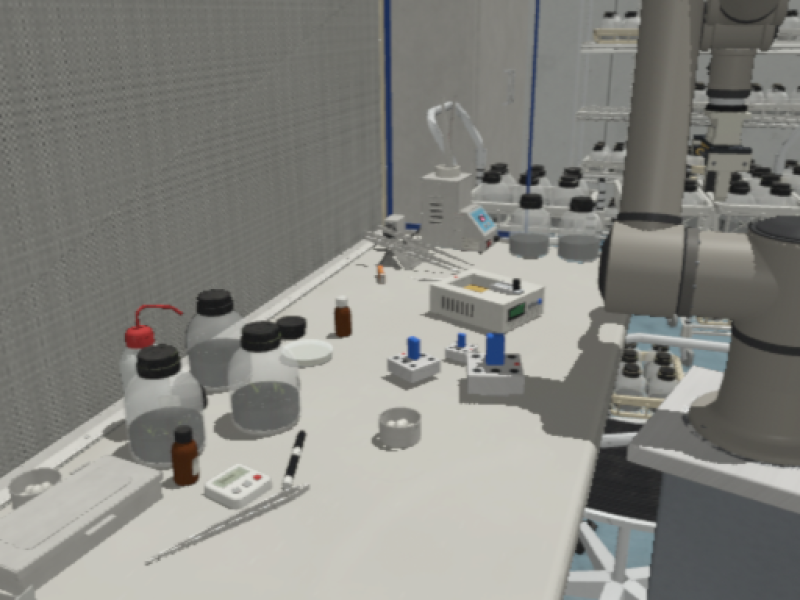

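The look-alikes in the top view (800x600 px) are at (353,336), (422,354) and (370,423). The one at (353,336) is middle-sized, so it should be the one meant. I'll confirm that in an enlarged crop alongside the heater.

Run:
```python
from h import *
ims=[]
acc=[];accd=[]
for i in range(8):
    c=read_camera('top'); acc.append(c['img'].astype(float)); accd.append(c['depth'])
c['img']=np.mean(acc,0).round().astype('uint8'); c['depth']=np.median(accd,0)
np.savez('pics/topavg.npz',**c)
crop(c,200,190,300,265,8,'ins'); crop(c,315,150,415,250,6,'heat')
```

```text
(no output)
```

View pics/ins.png

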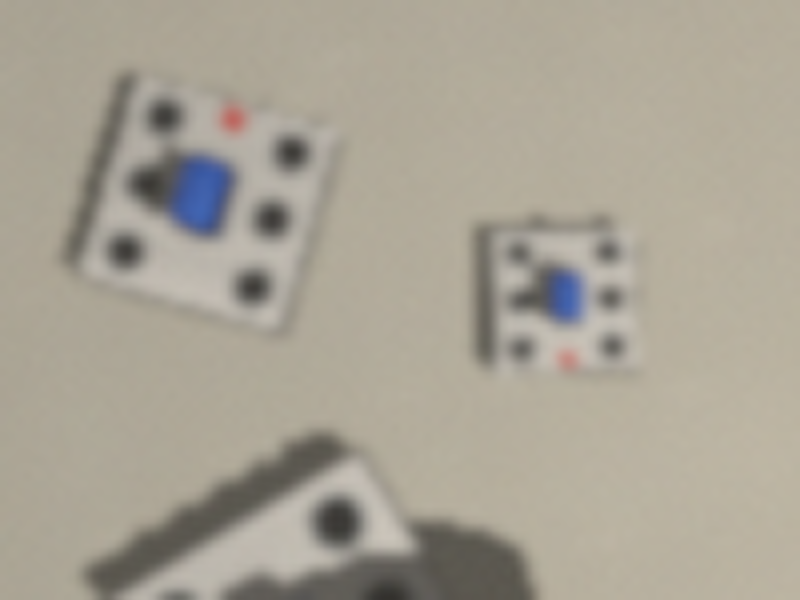

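View pics/heat.png

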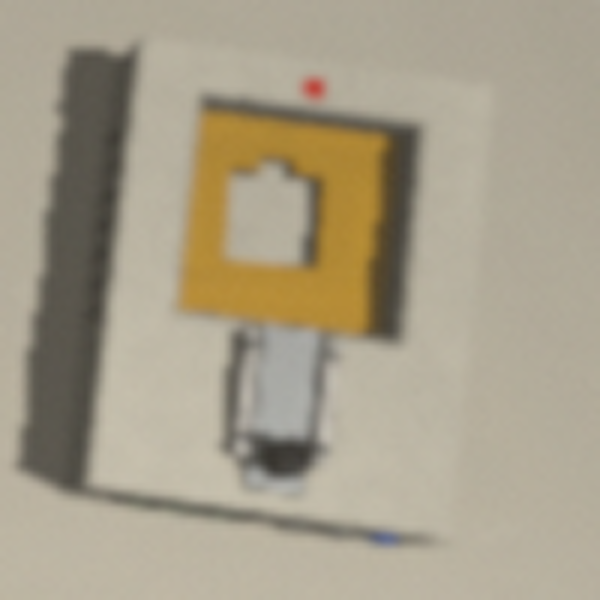

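The crop shows the middle-sized block with its top corners at about (133,72), (340,128), (285,335) and (75,262), and its red dot at (232,120). In the heater crop the pocket rim corners are (203,97), (420,125), (400,340) and (180,312). The plate opening is visible at about (232,178) to (315,268), with its key towards the heater's red dot at (313,88).

```bash
cat >> h.py <<'E'
def fit(P,M):
    P=np.array(P)[:,:2];M=np.array(M,float); m0=M.mean(0);p0=P.mean(0)
    a=sum(np.cross(m,p) for m,p in zip(M-m0,P-p0)); b=((M-m0)*(P-p0)).sum(); th=np.arctan2(a,b)
    R=np.array([[np.cos(th),-np.sin(th)],[np.sin(th),np.cos(th)]]); t=p0-R@m0
    return t,th,(P-(M@R.T+t))
E
python3 -W ignore - <<'E'
from h import *
c=load('topavg')
def P(l,k,u0,v0,z): return [pt(c,u0+(x+.5)/k-.5,v0+(y+.5)/k-.5,z) for x,y in l]
# model order: TL(+x,+y) TR(+x,-y) BR BL
S=lambda h:[(h,h),(h,-h),(-h,-h),(-h,h)]
def show(n,r): print(n,(r[0]*1e3).round(1),np.degrees(r[1]).round(2),(r[2]*1e3).round(1).tolist())
b=P([(133,72),(340,128),(285,335),(80,262)],8,200,190,.034); show('block',fit(b,S(.032)))
print('dot',np.array(P([(232,120)],8,200,190,.034)).round(4), 'handle top',np.array(P([(205,185)],8,200,190,.071)).round(4))
r=P([(203,97),(420,125),(400,340),(180,312)],6,315,150,.062); f=fit(r,S(.043)); show('rim',f)
o=P([(230,176),(320,180),(315,268),(223,264)],6,315,150,.038); show('open',fit(o,S(.0185)))
k=P([(314,88)],6,315,150,.062); print('rdot',k)
print('knob top',P([(285,450)],6,315,150,.09))
hc=P([(145,40),(492,85),(440,540),(82,487)],6,315,150,.062); show('house',fit(hc,[(.063,.07),(.063,-.07),(-.117,-.07),(-.117,.07)]))
# brass mask optimisation
from scipy.optimize import minimize
img=c['img'][150:250,315:415].astype(float); sat=img[...,0]-img[...,2]
K=8
def proj(X):
    T=np.linalg.inv(c['world_from_camera']); q=T[:3,:3]@X+T[:3,3]; return [c['cx']-c['fx']*q[0]/q[2]-315,c['cy']+c['fy']*q[1]/q[2]-150]
def poly(t,th,M,z):
    C,s=np.cos(th),np.sin(th); return [proj(np.array([t[0]+C*x-s*y,t[1]+s*x+C*y,z])) for x,y in M]
def ras(p):
    m=np.zeros((100*K,100*K),np.uint8); cv2.fillPoly(m,[np.round((np.array(p)+.5)*K*16-8).astype(int)],1,shift=4); return m
O=[(.0185,.0185),(.0185,.0065),(.0245,.0065),(.0245,-.0065),(.0185,-.0065),(.0185,-.0185),(-.0185,-.0185),(-.0185,.0185)]
def model(x):
    rim=(x[0]/1e3,x[1]/1e3); t1=x[2]/100; ot=(x[3]/1e3,x[4]/1e3); t2=x[5]/100
    m=ras(poly(rim,t1,S(.043),.062))&ras(poly(rim,t1,S(.043),.038))&(1-ras(poly(ot,t2,O,.038)))
    m=cv2.resize(m.astype(np.float32),(100,100),interpolation=cv2.INTER_AREA); return cv2.GaussianBlur(m,(0,0),max(.3,abs(x[6])))
def cost(x):
    m=model(x); A=np.stack([m.ravel(),np.ones(m.size)],1); s,res,_,_=np.linalg.lstsq(A,sat.ravel(),rcond=None); return res[0]/m.size
of=fit(o,S(.0185)); x0=np.array([*f[0]*1e3,f[1]*100,*of[0]*1e3,of[1]*100,.7])
best=None
for i in range(3):
    sim=np.vstack([x0]+[x0+d for d in np.diag([2,2,2,2,2,3,.3])*(1 if i%2 else -1)])
    r=minimize(cost,x0,method='Nelder-Mead',options=dict(initial_simplex=sim,maxiter=600,xatol=.02,fatol=1e-3)); x0=r.x; print(r.x.round(2),r.fun)
x=r.x; d=np.array([x[3]-x[0],x[4]-x[1]]); th=x[2]/100; print('open in heater frame',np.cos(th)*d[0]+np.sin(th)*d[1],-np.sin(th)*d[0]+np.cos(th)*d[1], 'deg',np.degrees([x[2]/100,x[5]/100]))
E
```

```text
block [518.3 148.5] -15.29 [[-1.1, 1.7], [-0.5, 0.3], [-1.3, -1.2], [2.9, -0.8]]
dot [[0.5423 0.1422 0.034 ]] handle top [[0.5192 0.1469 0.071 ]]
rim [ 587.5 -179.7] -6.96 [[0.0, -0.3], [0.2, -0.1], [0.1, 0.2], [-0.4, 0.1]]
open [ 589.6 -174.8] -3.57 [[-1.0, -0.9], [0.1, -0.2], [1.1, 0.6], [-0.1, 0.5]]
rdot [array([ 0.63954048, -0.18634339,  0.062     ])]
knob top [array([ 0.49455858, -0.16353789,  0.09      ])]
house [ 587.6 -178.5] -8.17 [[-1.6, -1.8], [1.6, 0.2], [0.7, 1.5], [-0.7, 0.1]]
[ 588.34 -177.36  -11.81  591.34 -174.95  -11.03    0.93] 50.55915151310753
[ 588.37 -177.22  -11.79  591.32 -174.9    -8.52    0.93] 50.353348373078056
[ 588.37 -177.22  -11.79  591.32 -174.9    -8.53    0.93] 50.35334804585567
open in heater frame 2.6557931360634903 2.650601026250671 deg [-6.75670069 -4.88850457]
```

>>> arm_command --pt "16.3 34.6 -5" --pt "16.3 34.6 -5" --pt "16.3 34.6 -5" --pt "16.3 34.6 -5" --pt "16.3 34.6 -5" --pt "16.3 34.6 -5" --pt "16.3 34.6 -5" --pt "16.3 34.6 -5" --pt "16.3 34.6 -5" --pt "16.3 34.6 -5" --pt "16.3 34.6 -5" --pt "16.3 34.6 -5" --pt "16.3 34.6 -5" --pt "16.3 34.6 -5" --pt "16.3 34.6 -5" --pt "16.3 34.6 -5" --pt "16.3 34.6 -5" --pt "16.3 34.6 -5" --pt "0 0 0" --pt "0 0 0" --spin '[-2.26,-2.26,-2.26,-2.26,-2.26,-2.26,-2.26,-2.26,-2.26,-2.26,-2.26,-2.26,-2.26,-2.26,-2.26,-2.26,-2.26,-2.26,0,0]' --jaw -0.1 --squeeze 25

```text
time: 2.5
tool_pos: [0.5187, 0.1493, 0.3143]
tool_rot: [3.141, 0.001, -0.264]
contact_force: [-0.9, -0.3, 0.3]
opening: 0.0412
grip_force: 0.0
```

>>> arm_command --pt "0 -0.5 -25" --pt "0 0 -25" --pt "0 0 -8" --pt "0 0 0" --pt "0 0 0" --spin '[0,0,0,0,0]'

```text
time: 3.0
tool_pos: [0.5192, 0.1477, 0.2578]
tool_rot: [-3.141, -0.001, -0.267]
contact_force: [0.7, -0.4, 0.6]
opening: 0.0412
grip_force: 0.0
```

Run:
```python
from h import *
s=snap('side','s1'); t=snap('top','t1')
a=cv2.resize(s['img'][170:270,215:315],(400,400),interpolation=cv2.INTER_CUBIC); b=cv2.resize(t['img'][180:280,180:280],(400,400),interpolation=cv2.INTER_CUBIC)
cv2.imwrite('pics/c1.png',np.hstack([a,b])[:,:,::-1]); print(observe()['contact_force'],observe()['tool_pos'])
```

```text
[0.05655222 1.09820388 0.27103421] [0.5192455  0.14794395 0.25803522]
```

View pics/c1.png

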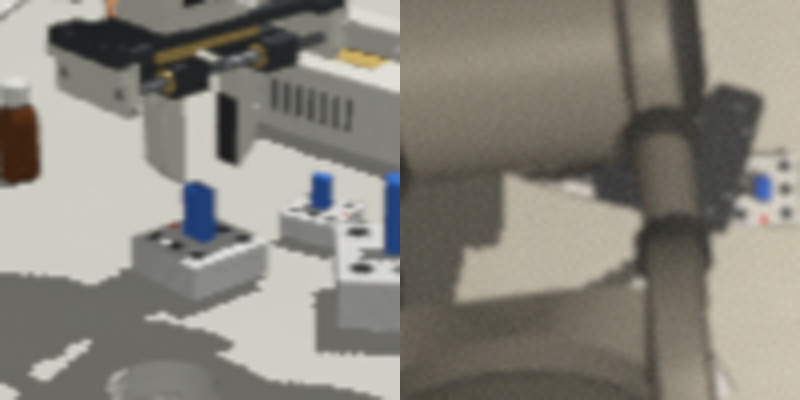

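The side crop shows the blue handle at (200,212), midway between the fingertips at about (170,170) and (230,155). I'll go down and grip.

>>> arm_command --pt "0 0 -14" --pt "0 0 -14" --pt "0 0 -11" --pt "0 0 -2" --pt "0 0 0" --pt "0 0 0" --spin '[0,0,0,0,0,0]'

```text
time: 3.7
tool_pos: [0.5191, 0.1482, 0.2164]
tool_rot: [-3.141, -0.001, -0.266]
contact_force: [-0.2, -0.1, -0.4]
opening: 0.0416
grip_force: 0.0
```

>>> arm_command --pt "0 0 0" --pt "0 0 0" --pt "0 0 0" --pt "0 0 0" --pt "0 0 0" --pt "0 0 0" --pt "0 0 0" --spin '[0,0,0,0,0,0,0]' --jaw -1 --squeeze 40

```text
time: 4.4
tool_pos: [0.5189, 0.1482, 0.2158]
tool_rot: [-3.142, -0.0, -0.266]
contact_force: [-0.5, 2.2, 1.2]
opening: 0.0135
grip_force: 40.0
```

>>> arm_command --pt "0 0 8" --pt "0 0 16" --pt "0 0 24" --pt "0 0 24" --pt "0 0 20" --pt "0 0 10" --pt "0 0 4" --pt "0 0 0" --pt "0 0 0" --pt "0 0 0" --spin '[0,0,0,0,0,0,0,0,0,0]'

```text
time: 5.4
tool_pos: [0.5186, 0.1481, 0.3207]
tool_rot: [3.141, 0.002, -0.266]
contact_force: [-0.0, -0.0, -3.7]
opening: 0.0139
grip_force: 40.0
```

>>> arm_command --pt "2 -8 0" --pt "4 -18 0" --pt "5 -23 0" --pt "5 -23 0" --pt "5 -23 0" --pt "5 -23 0" --pt "5 -23 0" --pt "5 -23 0" --pt "5 -23 0" --pt "5 -23 0" --pt "5 -23 0" --pt "5 -23 0" --pt "5 -23 0" --pt "5 -23 0" --pt "5 -23 0" --pt "1 -13 0" --pt "0 -6 0" --pt "0 -2 0" --pt "0 0 0" --pt "0 0 0" --spin '[0,0.5,0.7,0.7,0.7,0.7,0.7,0.7,0.7,0.7,0.7,0.7,0.7,0.7,0.7,0.7,0,0,0,0]'

```text
time: 7.4
tool_pos: [0.5908, -0.1972, 0.3217]
tool_rot: [-3.141, 0.0, -0.086]
contact_force: [-0.1, 0.2, -3.8]
opening: 0.0139
grip_force: 40.0
```

Run:
```python
from h import *
s=snap('side','s2'); t=snap('top','t2')
a=cv2.resize(s['img'][140:240,250:370],(480,400),interpolation=cv2.INTER_CUBIC); b=cv2.resize(t['img'][140:260,300:400],(320,400),interpolation=cv2.INTER_CUBIC)
cv2.imwrite('pics/c2.png',np.hstack([a,b])[:,:,::-1]); o=observe(); print(o['contact_force'],o['tool_pos'],o['opening'],o['grip_force'])
```

```text
[ 0.68737653  0.31788154 -3.20152442] [ 0.59087083 -0.19711134  0.32178879] 0.01374770890155806 39.99884784221649
```

View pics/c2.png

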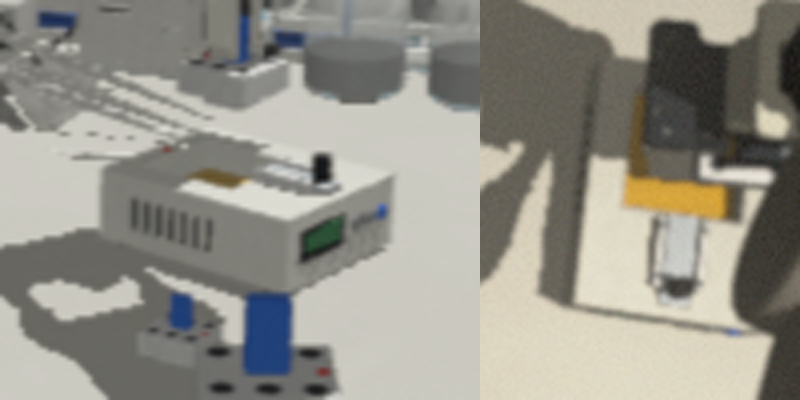

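The side view shows the block hanging level in the gripper, about 22 mm past the pocket in y because I added the steps up wrong. I'll correct that and lower slowly into the pocket.

>>> arm_command --pt "0 8 0" --pt "0 10 0" --pt "0 4.2 0" --pt "0 0 -8" --pt "0 0 -14" --pt "0 0 -14" --pt "0 0 -12" --pt "0 0 -8" --pt "0 0 -5" --pt "0 0 -2" --pt "0 0 0" --pt "0 0 0" --pt "0 0 0" --spin '[0,0,0,0,0,0,0,0,0,0,0,0,0]'

```text
time: 8.8
tool_pos: [0.591, -0.1757, 0.2593]
tool_rot: [3.141, -0.001, -0.086]
contact_force: [-0.8, 0.4, -4.4]
opening: 0.0137
grip_force: 40.0
```

>>> arm_command --pt "0 0 -1" --pt "0 0 -1" --pt "0 0 -1" --pt "0 0 -0.7" --pt "0 0 -0.5" --pt "0 0 -0.5" --pt "0 0 0" --pt "0 0 0" --spin '[0,0,0,0,0,0,0,0]'

```text
time: 9.6
tool_pos: [0.5909, -0.1756, 0.254]
tool_rot: [3.141, -0.0, -0.086]
contact_force: [0.2, -0.4, -3.1]
opening: 0.0139
grip_force: 40.0
```

>>> arm_command --pt "0 0 -0.5" --pt "0 0 -0.5" --pt "0 0 -0.5" --pt "0 0 -0.5" --pt "0 0 0" --pt "0 0 0" --spin '[0,0,0,0,0,0]'

```text
time: 10.2
tool_pos: [0.5909, -0.1757, 0.2535]
tool_rot: [3.141, -0.001, -0.086]
contact_force: [-2.5, 1.3, 6.4]
opening: 0.0138
grip_force: 40.0
```

>>> arm_command --pt "1.2 0 0" --pt "0 1.2 0" --pt "-1.2 0 0" --pt "-1.2 0 0" --pt "0 -1.2 0" --pt "0 -1.2 0" --pt "1.2 0 0" --pt "1.2 0 0" --pt "0 1.2 0" --pt "-1.2 0 0" --pt "0 0 0" --spin '[0,0,0,0,0,0,0,0,0,0,0]'

```text
time: 11.3
tool_pos: [0.5909, -0.1757, 0.2535]
tool_rot: [3.141, -0.001, -0.086]
contact_force: [-2.5, 0.4, 8.9]
opening: 0.0138
grip_force: 40.0
```

>>> arm_command --pt "1.2 0 0" --pt "1.2 0 0" --pt "0 1.2 0" --pt "0 1.2 0" --pt "-1.2 0 0" --pt "-1.2 0 0" --pt "-1.2 0 0" --pt "-1.2 0 0" --pt "0 0 0" --spin '[0,0,0,0,0,0,0,0,0]'

```text
time: 12.2
tool_pos: [0.59, -0.1732, 0.252]
tool_rot: [3.141, -0.006, -0.087]
contact_force: [8.5, -0.7, -6.3]
opening: 0.0135
grip_force: 40.0
```

>>> arm_command --pt "0 -1.2 0" --pt "0 -1.2 0" --pt "0 -1.2 0" --pt "0 -1.2 0" --pt "1.2 0 0" --pt "1.2 0 0" --pt "1.2 0 0" --pt "1.2 0 0" --pt "0 0 0" --spin '[0,0,0,0,0,0,0,0,0]'

```text
time: 13.1
tool_pos: [0.5929, -0.1762, 0.2512]
tool_rot: [-3.138, 0.003, -0.086]
contact_force: [-0.1, 6.9, 0.6]
opening: 0.0135
grip_force: 40.0
```

It dropped into the keyway: the x and y walls are now felt near 590 and -176 mm. I'll centre it and lower gently.

>>> arm_command --pt "-0.6 1.1 0" --pt "-0.6 1.1 0" --pt "-0.6 1.1 0" --pt "0 0 0" --pt "0 0 -0.7" --pt "0 0 -0.7" --pt "0 0 -0.7" --pt "0 0 0" --pt "0 0 0" --spin '[0,0,0,0,0,0,0,0,0]'

```text
time: 14.0
tool_pos: [0.5916, -0.1748, 0.2502]
tool_rot: [3.141, -0.001, -0.086]
contact_force: [2.1, 1.5, -0.4]
opening: 0.014
grip_force: 40.0
```

>>> arm_command --pt "0 0 -0.7" --pt "0 0 -0.7" --pt "0 0 -0.7" --pt "0 0 -0.7" --pt "0 0 0" --pt "0 0 0" --spin '[0,0,0,0,0,0]'

```text
time: 14.6
tool_pos: [0.5916, -0.1748, 0.2471]
tool_rot: [3.141, -0.0, -0.086]
contact_force: [4.1, 1.6, -2.3]
opening: 0.0139
grip_force: 40.0
```

>>> arm_command --pt "0.4 0.2 -0.7" --pt "0 0 -0.7" --pt "0 0 -0.7" --pt "0 0 -0.5" --pt "0 0 -0.5" --pt "0 0 -0.5" --pt "0 0 0" --pt "0 0 0" --spin '[0,0,0,0,0,0,0,0]'

```text
time: 15.4
tool_pos: [0.5918, -0.1746, 0.2438]
tool_rot: [3.141, -0.0, -0.086]
contact_force: [1.3, -0.0, 2.0]
opening: 0.0139
grip_force: 40.0
```

>>> arm_command --pt "0 0 -0.5" --pt "0 0 -0.3" --pt "0 0 0" --pt "0 0 0" --spin '[0,0,0,0]'

```text
time: 15.8
tool_pos: [0.5918, -0.1746, 0.2438]
tool_rot: [3.141, -0.0, -0.086]
contact_force: [-1.3, 1.1, 7.3]
opening: 0.0134
grip_force: 40.0
```

>>> arm_command --pt "0 0 0.6" --pt "0 0 0" --pt "0 0 0" --pt "0 0 0" --pt "0 0 0" --pt "0 0 0" --spin '[0,0,0,0,0,0]' --jaw -0.1

```text
time: 16.4
tool_pos: [0.5918, -0.1746, 0.2432]
tool_rot: [3.142, 0.0, -0.086]
contact_force: [1.0, -1.0, 0.3]
opening: 0.0413
grip_force: 0.0
```

>>> arm_command --pt "0 0 6" --pt "0 0 14" --pt "0 0 20" --pt "0 0 24" --pt "0 0 14" --pt "0 0 4" --pt "0 0 0" --pt "0 0 0" --spin '[0,0,0,0,0,0,0,0]'

```text
time: 17.2
tool_pos: [0.5916, -0.1744, 0.3249]
tool_rot: [-3.141, 0.001, -0.086]
contact_force: [0.8, -0.2, -0.6]
opening: 0.041
grip_force: 0.0
```

Run:
```python
from h import *
s=snap('side','s3'); t=snap('top','t3')
a=cv2.resize(s['img'][140:240,250:370],(480,400),interpolation=cv2.INTER_CUBIC); b=cv2.resize(t['img'][140:260,300:400],(320,400),interpolation=cv2.INTER_CUBIC)
cv2.imwrite('pics/c3.png',np.hstack([a,b])[:,:,::-1]); o=observe(); print(o['contact_force'],o['tool_pos'],o['qpos'])
```

```text
[-1.06727552  0.07341698 -0.86408433] [ 0.59164453 -0.17448347  0.32436495] [-4.10935242e-01  5.77411801e-01  1.36922532e+00 -1.14365094e-04
  1.19680754e+00  1.24640513e+00]
```

View pics/c3.png

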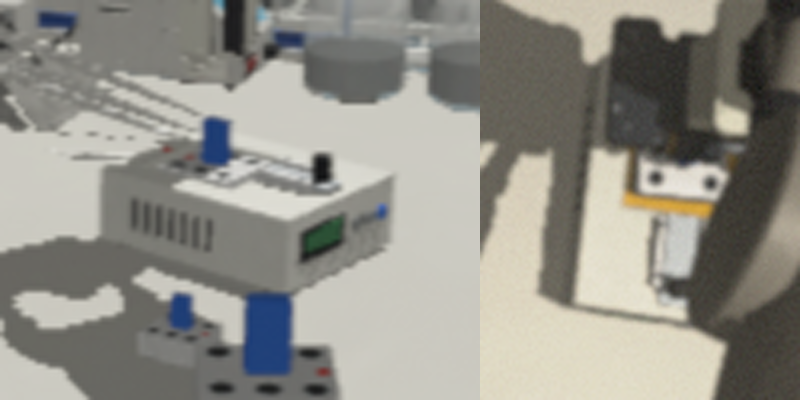

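The block sits flush, with its handle upright and its red dot towards the heater's red dot at (168,148). Next is the bolt knob at (320,168).

>>> arm_command --pt "-6 0.5 0" --pt "-14 1 0" --pt "-18 1.5 0" --pt "-20 1.5 0" --pt "-18 1.5 0" --pt "-14 1 0" --pt "-8 1 0" --pt "-2 0 0" --pt "0 0 -15" --pt "0 0 -15" --pt "0 0 -4" --pt "0 0 0" --pt "0 0 0" --spin '[0,-1,-1,0,0,0,0,0,0,0,0,0,0]'

```text
time: 18.6
tool_pos: [0.4922, -0.1666, 0.2918]
tool_rot: [3.141, -0.001, -0.121]
contact_force: [0.1, -1.4, 0.1]
opening: 0.0414
grip_force: 0.0
```

Run:
```python
from h import *
s=snap('side','s4'); t=snap('top','t4')
a=cv2.resize(s['img'][140:220,280:360],(400,400),interpolation=cv2.INTER_CUBIC); b=cv2.resize(t['img'][140:260,300:400],(320,400),interpolation=cv2.INTER_CUBIC)
cv2.imwrite('pics/c4.png',np.hstack([a,b])[:,:,::-1]); o=observe(); print(o['contact_force'],o['tool_pos'],o['tool_rot'])
```

```text
[-0.71940688 -0.23192423  0.89197554] [ 0.4921616  -0.16663279  0.29200367] [ 3.14105423e+00 -1.23402346e-03 -1.21235831e-01]
```

View pics/c4.png

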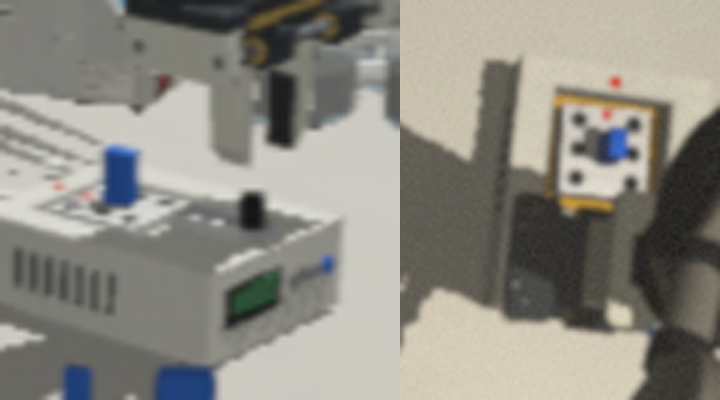

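The knob is at (252,210) in the side crop, just below the gap between the fingertips at about (235,160) and (285,145). I'll check its position by projecting that point.

Run:
```python
from h import *
c=load('s4'); print(pt(c,280+252.5/5-.5,140+210/5-.5,.080))
c=load('s4'); print(pt(c,280+122/5-.5,140+177/5-.5,.080),'handle ref; tool said .5918 -.1746')
```

```text
[ 0.49149787 -0.16145134  0.08      ]
[ 0.58852537 -0.17390237  0.08      ] handle ref; tool said .5918 -.1746
```

>>> arm_command --pt "1 1 -4" --pt "1 1 -8" --pt "0 0 -10" --pt "0 0 -8" --pt "0 0 -4" --pt "0 0 -2" --pt "0 0 0" --pt "0 0 0" --spin '[0,0,0,0,0,0,0,0]'

```text
time: 19.5
tool_pos: [0.4939, -0.1646, 0.2555]
tool_rot: [3.141, -0.0, -0.121]
contact_force: [-0.1, -0.5, 0.2]
opening: 0.0414
grip_force: 0.0
```

>>> arm_command --pt "0 0 0" --pt "0 0 0" --pt "0 0 0" --pt "0 0 0" --pt "0 0 0" --pt "0 0 0" --pt "0 0 0" --spin '[0,0,0,0,0,0,0]' --jaw -1 --squeeze 12

```text
time: 20.2
tool_pos: [0.4939, -0.1643, 0.2555]
tool_rot: [-3.141, -0.0, -0.121]
contact_force: [0.6, 2.7, 2.9]
opening: 0.0152
grip_force: 12.0
```

>>> arm_command --pt "1 -0.1 0" --pt "2 -0.25 0" --pt "2 -0.25 0" --pt "2 -0.25 0" --pt "2 -0.25 0" --pt "2 -0.25 0" --pt "2 -0.25 0" --pt "2 -0.25 0" --pt "2 -0.25 0" --pt "2 -0.25 0" --pt "1 -0.1 0" --pt "0 0 0" --pt "0 0 0" --spin '[0,0,0,0,0,0,0,0,0,0,0,0,0]'

```text
time: 21.5
tool_pos: [0.5141, -0.167, 0.2554]
tool_rot: [3.141, -0.001, -0.121]
contact_force: [-0.3, 4.8, 4.2]
opening: 0.0156
grip_force: 12.0
```

>>> arm_command --pt "1 -0.1 0" --pt "1 -0.1 0" --pt "1 -0.1 0" --pt "0 0 0" --pt "0 0 0" --spin '[0,0,0,0,0]'

```text
time: 22.0
tool_pos: [0.5169, -0.1674, 0.2554]
tool_rot: [3.141, -0.0, -0.121]
contact_force: [-0.6, 4.5, 4.0]
opening: 0.0155
grip_force: 12.0
```

>>> arm_command --pt "1 0.1 0" --pt "1 0.1 0" --pt "0 0 0" --pt "0 0 0" --spin '[0,0,0,0]'

```text
time: 22.4
tool_pos: [0.5185, -0.1674, 0.2554]
tool_rot: [3.141, 0.001, -0.121]
contact_force: [-2.7, 2.7, 6.1]
opening: 0.0152
grip_force: 12.0
```

>>> arm_command --pt "1 -0.1 0" --pt "1 -0.1 0" --pt "0 0 0" --pt "0 0 0" --spin '[0,0,0,0]'

```text
time: 22.8
tool_pos: [0.5194, -0.1675, 0.2553]
tool_rot: [3.141, 0.005, -0.121]
contact_force: [-10.8, 1.2, 10.8]
opening: 0.0153
grip_force: 12.0
```

>>> arm_command --pt "0 0 0" --pt "0 0 0" --pt "0.8 -0.1 0" --pt "0 0 0" --pt "0 0 0" --spin '[0,0,0,0,0]' --squeeze 30

```text
time: 23.3
tool_pos: [0.5197, -0.1675, 0.2553]
tool_rot: [3.141, 0.007, -0.121]
contact_force: [-13.4, 1.6, 13.5]
opening: 0.0146
grip_force: 30.0
```

It is at a hard stop. I'll back off the preload, release, lift away and look.

>>> arm_command --pt "-0.8 0 0" --pt "0 0 0" --pt "0 0 0" --pt "0 0 0" --pt "0 0 0" --pt "0 0 0" --spin '[0,0,0,0,0,0]' --jaw -0.1

```text
time: 23.9
tool_pos: [0.5209, -0.1674, 0.2552]
tool_rot: [3.141, -0.0, -0.121]
contact_force: [-0.1, 0.3, -0.8]
opening: 0.0413
grip_force: 0.0
```

>>> arm_command --pt "0 0 6" --pt "0 0 16" --pt "0 0 24" --pt "0 0 28" --pt "0 0 20" --pt "-10 -10 8" --pt "-15 -20 0" --pt "-20 -30 0" --pt "-15 -30 0" --pt "-5 -30 0" --pt "0 -30 0" --pt "0 -20 0" --pt "0 0 0" --pt "0 0 0" --spin '[0,0,0,0,0,0,0,0,0,0,0,0,0,0]'

```text
time: 25.3
tool_pos: [0.455, -0.3375, 0.3566]
tool_rot: [-3.14, 0.001, -0.123]
contact_force: [-0.4, 0.0, -0.1]
opening: 0.0411
grip_force: 0.0
```

Run:
```python
from h import *
s=snap('side','s5'); t=snap('top','t5')
a=cv2.resize(s['img'][150:220,270:350],(400,350),interpolation=cv2.INTER_CUBIC); b=cv2.resize(t['img'][150:250,315:415],(350,350),interpolation=cv2.INTER_CUBIC)
cv2.imwrite('pics/c5.png',np.hstack([a,b])[:,:,::-1]); o=observe(); print(o['contact_force'],o['tool_pos'])
c=t
for n,f in(('dep','x'),): pass
T=c['world_from_camera']
for X in([.588,-.15,.062],[.61,-.195,.062],[.57,-.195,.062],[.615,-.16,.062]):
    q=np.linalg.inv(T)@np.array([*X,1]); u=c['cx']-c['fx']*q[0]/q[2]; v=c['cy']+c['fy']*q[1]/q[2]; print(X,pt(c,u,v).round(4))
```

```text
[-0.2233571   0.58886685  0.39384412] [ 0.45553701 -0.33658561  0.35705774]
[0.588, -0.15, 0.062] [ 0.5876 -0.1494  0.0644]
[0.61, -0.195, 0.062] [ 0.6099 -0.1948  0.0627]
[0.57, -0.195, 0.062] [ 0.5699 -0.1947  0.063 ]
[0.615, -0.16, 0.062] [ 0.6147 -0.1596  0.0635]
```

View pics/c5.png

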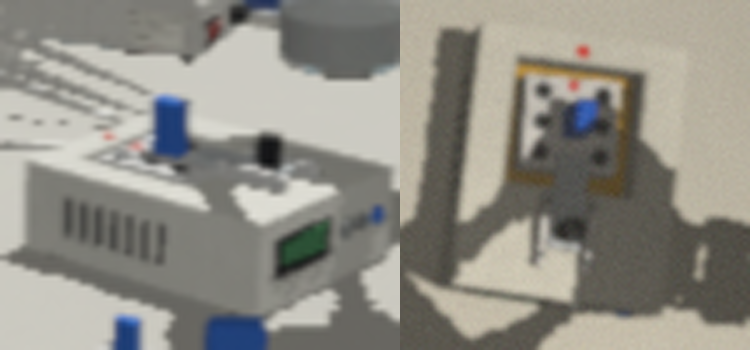

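The block is flush: depth puts its top at about 63 mm against the 62 mm rim. The bolt tongue lies over the block's near edge, with the knob at (568,228), and the gripper is clear.

```bash
python3 -c "
from h import *
a=load('s4');b=load('s5');print(pt(b,270+268/5-.5,150+151/5-.5,.08)-pt(a,280+252.5/5-.5,140+210/5-.5,.08))
print(hand_in())"
```

```text
[ 2.51455118e-02 -3.66394569e-03 -1.11022302e-16]
the job is handed in; nothing more can be done
None
```

The job is handed in: the block is home and flush in the keyway, the bolt was slid about 25 mm to its stop over the block's edge and released, and I never reached for the dish, bottle or tin (I didn't re-check their positions afterwards).

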